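# Lock the swing arm with the ball-lock pin

## Robot

A 7-joint arm with a two-finger parallel gripper is mounted at the origin on the work surface. World frame = base frame: x ahead of the robot, y to its left, z up, the work surface at z = 0. Lengths are in m, angles in rad, forces in N, time in s.
With the tool pointing down it reaches from about 0.4 to 0.9 m from the base axis. Payload 5.5 kg.
Tool frame: the origin (TCP) lies between the finger pads; the fingertips stand 14 mm ahead of it and the grasp point (between the pads) lies 5 mm behind it; z points along the fingers, x is the direction in which the jaws open and shut, and the axes are right-handed (so a half turn about z gives the same grasp; the last joint's range is limited). The gripper opens to 85 mm and grips with 20 to 120 N. Pads are 22 mm wide; open, the fingers measure 114 mm over their backs; the gripper's body (76 mm by 85 mm) begins 54 mm behind the grasp point. The pads swing forward as they close: fully open they stand 13 mm farther back than shut.
Start: joints at [-0.849, 0.501, -0.427, 1.55, 0.221, 1.138, -0.21], TCP at [0.288, 0.583, 0.245] pointing down, gripper open.
Joint ranges: [-2.88, 2.88], [-0.31, 2.03], [-1.54, 1.56], [0.2, 2.42], [-1.41, 4.55], [0.19, 2.02], [-2.57, 2.57]. Speed limits (rad/s): [2.57, 2.57, 3.14, 3.14, 3.14, 3.14, 3.14].

## Interface

Orientations are given as [roll, pitch, yaw] about the fixed x, y, z axes, in that order (R = Rz(yaw) Ry(pitch) Rx(roll)).
In Python, from bench import robot gives the robot as it stands. The module is installed in compiled form; this text tells all that it offers.
- The arm moves only by the tool step_arm, never from a script. Its argument "targets" is a list that holds one entry, the list of rows, each a list of 7 numbers: the shift along the tool's x, y, z as a fraction of full scale, then the turn, a rotation vector about the tool's x, y, z as a fraction of full scale, then the closure, from 0 (fully open) to 1 (shut). In form: [[[dx, dy, dz, rx, ry, rz, grip], ...]]. A call has 1 to 8 rows; each row is the pose to reach, as a shift and turn from the pose commanded when the call began, along the tool's axes at that moment; what a row does not reach only later rows make up. Full scale, the value 1, is 0.3 m for a shift and 90 degrees for a turn. A row lasts 1/10 s, in which the tool goes at most 50 mm and 8.59 degrees, less where a joint would pass 70% of its speed; a pose out of reach is approached as far as the arm can. A call with a number of a shift or a turn outside -1 to 1 is refused whole. A call with a gripper value outside its range is refused whole. The fingers move at their own pace and stop on an object; the grip force is fixed at half the most. Time passes only in rows, so rows that repeat a pose let the fingers close. It gives the time, the measured TCP pose, the force and the opening at its end, in the units of the state.
- robot.get_state(): the state, without advancing time (a new reading comes with each control period).
- robot.camera(name): name is "scene" or "top" or "wrist"; returns a dict with "pixels" (420x560x3 uint8, blue, green, red), "range_z" (420x560 float32, m along the optical axis (not along the pixel's ray), 0 where there is no reading), "intrinsics" (3x3 intrinsics, pixels), "R" (3x3) and "t" (3): a world point X has camera coordinates R X + t; the wrist camera has in their place "mount" (4x4, takes a point from camera to tool coordinates, whose origin is the TCP and whose axes are the tool frame's). Camera axes: x right, y down, z forward; pixel columns grow to the right and rows downward; lengths in m; the calibration is good to about 2 mm. A picture is of the moment at which its call begins: read the wrist's pose just before it.
- robot.close_job(): hands the job in, once; it reports no verdict.
The state is a dict: "time": time; "joint_positions": joint angles; "joint_velocities": joint speeds; "effort": joint torques, N m; "position": TCP position; "tcp_rot": TCP orientation; "wrist_force": force on the tool from outside, world axes, zero at the start; "wrist_torque": the same for the moment, N m; "gripper_width": finger opening in m.
Only numpy, scipy, OpenCV 4.12 (cv2) and the standard library are available. Lean on these libraries where they do the work, as an engineer would, in place of code of your own. Each camera call takes 0.05 s, during which the arm holds its last target. There are 200 camera calls.

## Task

Swing the clamp stand's arm in against its stop so that its hole lines up with the holes of the sloping fork. Then take the ball-lock pin (the one with the push button in the side of its handle) out of the rack and, with its button squeezed in, slide it down through fork and arm until its collar is fully home on the fork, and only then let go so that the button springs out and the balls lock. Leave the plain pin in the rack and the bottle, jar and beaker standing where they are.

Things in the scene. Friction and masses are not known exactly. Their poses are not given: they have to be found in the camera images.
- head: Aluminium fork, sloping 30 degrees: two flat cheeks 56 mm wide (y), 8 mm thick, 14 mm apart. Origin: centre of its 17 mm hole, on the upper cheek's upper face, 160 mm above the bench. z: up along the hole, leaning 30 degrees to the robot's side; x: up the slope, away from the robot. The hole goes on through arm and lower cheek, to z = -30 mm; free below. The pin goes in along -z.
- stand: Grey clamp stand carrying the fork. Fixed, but elsewhere and turned each time. Origin: on the bench, straight below the fork's hole. Base 200 by 130 mm, centred at x = +85 mm; column at x = 93 to 129 mm; rod at x = 158 mm, 475 mm high, with a small clamp 345 mm above the bench that overhangs the fork from the rod to x = 33 mm (36 mm wide): keep clear of it. The fork reaches 130 mm up the slope.
- pivot (a point): The swing arm's pivot, at (100, 0, -15) mm in the frame of head. The arm turns here about an axis parallel to head's z; its bolt head stands 7 mm above the upper cheek.
- swingarm (a joint): Angle (rad) of the steel swing arm. 0: against its stop, pointing along head's -x from the pivot, holes lined up; it grows as the arm swings out towards head's -y, to 1.2. It stays where it is left and takes 2 to 4 N at the post to move. 10 mm thick, with a 17.5 mm hole 100 mm from the pivot and a flask ring (78 mm across) at its end, centred 212 mm from the pivot.
- post (a point): Point on the axis of the arm's grey round grip post (18 mm diameter, parallel to head's z), 148 mm from the pivot, 14 mm below the post's top, 40 mm above the arm's mid plane (so at head z = +25 mm). The post stands 49 mm clear above the arm.
- pin: Ball-lock pin, 106 mm long, 0.14 to 0.22 kg. Origin: on its axis at the underside of its collar (42 mm diameter, 6 mm thick); z up along the handle. Grey block handle, z = 6 to 52 mm, 34 mm in x, 28 mm in y, with a steel push button in its +y side. It starts upright in one of the rack's two holes, collar resting on the rack, button within 40 degrees of rack +y.
- grip (a point): Middle of the pin's handle at the height of its button, 33 mm above the collar's underside. The button (22 mm by 26 mm) stands 6 mm out of the +y side, 1 mm when pressed: gripping the handle across y here presses it (34 mm wide before, 29 mm pressed).
- tip (a point): Tip of the pin's steel shank, 54 mm below the collar's underside. Shank 14 mm diameter, tapered over the last 11 mm. Two locking balls, 17.5 mm above the tip on the +-x sides, make it 21 mm wide while the button is out, so that it cannot pass the holes; pressing the button draws them in. With the collar home they lie 3 mm below the fork.
- button (a joint): Travel (m) of the pin's button: 0 fully out (balls out, locked), 0.005 fully in (balls in). Its spring needs 3 N to start and 8 N fully in; hold the handle with 20 N or more.
- rack: White plastic rack, 160 mm (x) by 70 mm (y), top at 85 mm, two loose holes of 27 mm at x = -40 and +40 mm. Origin: under its centre. Fixed, either left or right of the stand.
- plainpin: Plain pin in the rack's other hole: the same collar and shank, a round mushroom knob (30 mm diameter, top 52 mm above the collar's underside), no button, no balls. Origin as for the pin. To be left alone.
- bottle: Brown reagent bottle, 68 mm diameter, 150 mm high, beside the stand. Origin: centre of its underside. To be left alone.
- jar: White jar, 64 mm diameter, 95 mm high, on the stand's other side. Origin: centre of its underside. To be left alone.
- balance: White laboratory balance, 170 mm (x) by 130 mm (y), 58 mm high with its pan; fixed, on the side of the stand away from the rack. Origin: under its centre.
- beaker: Glass beaker, 68 mm rim diameter, 85 mm high, in front of the stand on its +y side. Origin: centre of its underside. To be left alone.
Things that resemble listed ones, but are neither listed nor needed, are in the scene too. Leave any brown or turquoise look-alike of the pin alone.

How it is judged:
On the way, in this order (a step that is already met when the one before it is completed fails the run):
1. the arm is swung in against its stop (within 0.03 rad), holes lined up (value of joint swingarm below 0.03 rad), for 0.2 s.
2. the pin, its button pressed in, is through the holes with its collar home (within 4 mm) (value of joint button above 0.003 m and z of pin in the frame of head between -0.004 and 0.004 m and distance between pin and head below 0.006 m), for 0.1 s.
At the end, for the whole second after the job is handed in: The pin stands in the fork's hole, collar home within 4 mm and centred within 6 mm, along the hole within 0.12 rad, at rest, its button fully out (within 1 mm) so that its balls lock below the fork; the arm is within 0.045 rad of its stop (value of joint button below 0.001 m and z of pin in the frame of head between -0.004 and 0.004 m and distance between pin and head below 0.006 m and angle between the z axis of pin and the z axis of head, either way round below 0.12 rad and value of joint swingarm below 0.045 rad and linear speed of pin below 0.02 m/s); the robot touches nothing.
It fails at once if the bottle, the jar or the beaker was shifted by 40 mm or tipped (distance of any of bottle, jar, beaker from where it was at the start of the episode above 0.04 m or angle between any of bottle, jar, beaker's own z axis and vertical above 0.4 rad).
It fails at once if the plain pin was taken out of its hole in the rack (distance of plainpin from where it was at the start of the episode above 0.03 m).
It also fails if it takes over 54 s, if anything falls off the work surface, if the arm or the gripper's body presses on something with over 40 N, if the wrist force passes 120 N, or if a joint passes its speed limit or range.

## Working session

There is one attempt and no reset: what is moved stays moved. The work goes in short steps, Python scripts to look and compute and a tool call to move; the robot and the scene stay as the last step left them, time stands still between calls to the robot, and variables do not carry over. Pictures are saved under pics/ and viewed, about 8 in all and at most 12, crops included, and the job is handed in when it is done.

Besides the shell and the picture viewer there is one more tool, called after ">>>" as name(argument=value, ...), one argument or row to a line, values as JSON. step_arm: Moves the arm, as the interface text tells. Shift numbers are shares of 0.3 m and turn numbers shares of 90 degrees, none past 1 either way. Its arguments: {"type":"object","properties":{"targets":{"type":"array","items":{"type":"array","items":{"type":"array","items":{"type":"number","minimum":-1,"maximum":1}}}}},"required":["targets"]}

```bash
mkdir -p pics; cat > h.py <<'E'
import numpy as np, cv2, pickle
from bench import robot
def snap(name, fn=None):
    s=robot.get_state(); c=robot.camera(name); c['state']=s
    pickle.dump(c,open(f'{name}.pkl','wb'))
    if fn: cv2.imwrite('pics/'+fn,c['pixels'])
    return c
def load(name): return pickle.load(open(f'{name}.pkl','rb'))
def Rrpy(r):
    from scipy.spatial.transform import Rotation as Ro
    return Ro.from_euler('xyz',r).as_matrix()
def cloud(c):
    z=c['range_z'];K=c['intrinsics'];v,u=np.mgrid[:z.shape[0],:z.shape[1]]
    p=np.stack([(u-K[0,2])/K[0,0]*z,(v-K[1,2])/K[1,1]*z,z],-1)
    if 'mount' in c:
        M=np.array(c['mount']);s=c['state'];R=Rrpy(s['tcp_rot'])
        w=(p@M[:3,:3].T+M[:3,3])@R.T+np.array(s['position'])
    else: w=(p-np.array(c['t']).ravel())@np.array(c['R'])
    w[z==0]=np.nan
    return w
E
python3 - <<'E'
from h import *
for n in ('scene','top'):
    c=snap(n,n+'0.png'); print(c['R'],c['t'],c['intrinsics'])
print(robot.get_state())
E
```

```text
[[ 0.66725848  0.74481753 -0.00360199]
 [ 0.63762846 -0.57371731 -0.51408015]
 [-0.38496243  0.34072761 -0.85773459]] [-0.33911157 -0.33562816  1.25059621] [[380.51115717   0.         278.64704846]
 [  0.         380.51115717 209.39055203]
 [  0.           0.           1.        ]]
[[-2.55415956e-02 -9.99660873e-01 -5.07610855e-03]
 [-9.83939433e-01  2.60366209e-02 -1.76593566e-01]
 [ 1.76665843e-01  4.84101924e-04 -9.84270768e-01]] [-0.02923648  0.60966177  1.65908041] [[522.59502635   0.         272.65233314]
 [  0.         522.59502635 207.07227188]
 [  0.           0.           1.        ]]
{'time': 0.1, 'joint_positions': array([-0.84879263,  0.50176702, -0.4268123 ,  1.55135818,  0.22083435,
        1.13830293, -0.21027508]), 'joint_velocities': array([-0.00010292, -0.00348282, -0.00173145, -0.00187105,  0.00019235,
        0.00112027,  0.00161887]), 'effort': array([-1.14182057e-02, -5.70812595e+01, -5.83893478e+00, -2.81745762e+01,
        1.04934565e-02,  5.53481470e-03, -1.13189313e-05]), 'position': array([0.28764243, 0.58221353, 0.24435007]), 'tcp_rot': array([-3.14155839e+00,  1.77345227e-03,  1.11208708e+00]), 'wrist_force': array([ 0.13502222,  0.24211995, -0.46011516]), 'wrist_torque': array([ 0.00467617, -0.00816279, -0.02587626]), 'gripper_width': 0.08539395849739126}
```

View pics/scene0.png

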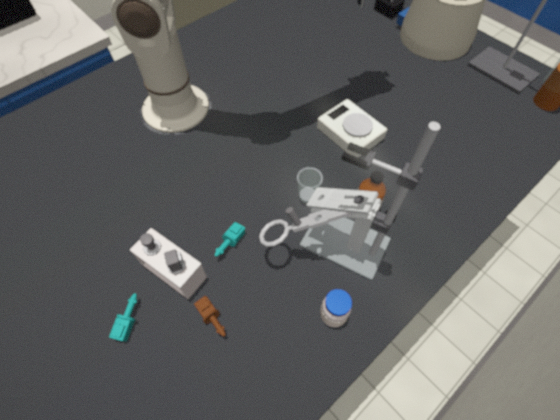

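View pics/top0.png

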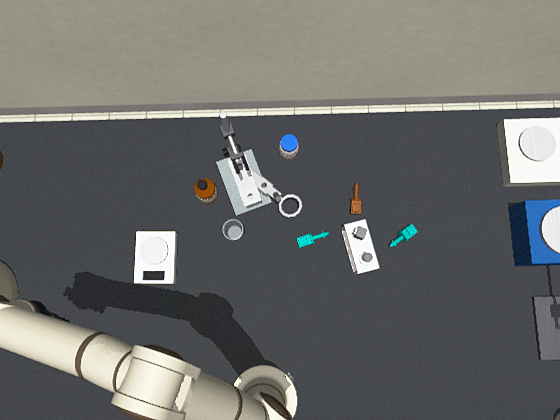

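The scene view shows the stand with its arm swung out (ring at 275,232), the rack at (168,262) with the block-handled pin at (174,260) and the knob pin at (148,241). In the top view the rack is at (360,246), the block pin at (360,232), the knob at (367,257) and the fork near (248,195).

```bash
python3 - <<'E'
from h import *
t=load('top');s=load('scene')
a=cv2.resize(t['pixels'][105:285,190:390],None,fx=3,fy=3,interpolation=cv2.INTER_CUBIC)
b=cv2.resize(s['pixels'][110:290,250:400],None,fx=3,fy=3,interpolation=cv2.INTER_CUBIC)
b=cv2.resize(b,(450,540))
cv2.imwrite('pics/z1.png',np.hstack([a,b])[:, :1050] if 0 else cv2.resize(np.hstack([a,b]),None,fx=0.76,fy=0.76))
w=cloud(t)
def f(u,v): return np.round(w[v,u],3)
# slope-plane pixels: local normals from the cloud
for n,c in (('top',t),('scene',s)):
    W=cloud(c); 
    dx=np.roll(W,-2,1)-np.roll(W,2,1); dy=np.roll(W,-2,0)-np.roll(W,2,0)
    N=np.cross(dx,dy); N/=np.linalg.norm(N,axis=-1,keepdims=True); N*=np.sign(N[...,2:])
    m=(abs(N[...,2]-np.cos(np.pi/6))<0.04)&(W[...,2]>.13)&(W[...,2]<.26)&(W[...,0]>.4)&(W[...,0]<.85)&(abs(W[...,1])<.25)
    k,l,st,ce=cv2.connectedComponentsWithStats(m.astype(np.uint8))
    for i in range(1,k):
        if st[i,4]>60: 
            P=W[l==i]; cc=P.mean(0); n_=np.linalg.svd(P-cc)[2][2]; n_*=np.sign(n_[2]); print(n,st[i],cc.round(3),n_.round(3),P.min(0).round(3),P.max(0).round(3))
for u,v in ((360,232),(367,257),(233,229),(289,142),(205,188)): print(u,v,f(u,v))
# rack top
for lo,hi,nm in ((.075,.095,'rack'),(.003,.03,'low'),(.12,.15,'handles')):
    m=((w[...,2]>lo)&(w[...,2]<hi)).astype(np.uint8)
    k,l,st,ce=cv2.connectedComponentsWithStats(m)
    for i in range(1,k):
        if st[i,4]>60 and 180<ce[i,0]<430 and 100<ce[i,1]<300:
            P=w[l==i]; r=cv2.minAreaRect(P[:,:2].astype(np.float32)); print(nm,st[i],P.mean(0).round(3),[np.round(x,3) for x in r])
E
```

```text
scene [320 190  30  18 162] [0.663 0.032 0.18 ] [-0.473 -0.162  0.866] [0.624 0.003 0.16 ] [0.693 0.057 0.197]
360 232 [ 0.508 -0.312  0.142]
367 257 [ 0.431 -0.331  0.13 ]
233 229 [ 0.548  0.09  -0.006]
289 142 [ 0.816 -0.104  0.094]
205 188 [0.659 0.165 0.142]
rack [281 135  17  18 138] [ 0.811 -0.103  0.091] [array([ 0.814, -0.104]), array([0.053, 0.053]), np.float64(88.323)]
rack [222 220  21  21  93] [0.535 0.087 0.083] [array([0.533, 0.087]), array([0.064, 0.065]), np.float64(0.201)]
rack [344 220  35  54 895] [ 0.466 -0.321  0.085] [array([ 0.47 , -0.323]), array([0.16 , 0.072]), np.float64(12.653)]
low [242 149  24  29 217] [0.774 0.02  0.013] [array([0.773, 0.017]), array([0.121, 0.039]), np.float64(22.727)]
low [279 151  19  20  70] [ 0.778 -0.099  0.011] [array([ 0.775, -0.099]), array([0.063, 0.059]), np.float64(82.937)]
low [213 156  61  62 992] [0.674 0.073 0.013] [array([0.68 , 0.081]), array([0.248, 0.136]), np.float64(44.366)]
low [349 178  11  21  64] [ 0.668 -0.32   0.018] [array([ 0.674, -0.319]), array([0.073, 0.024]), np.float64(15.302)]
low [347 199  18  22  77
[... 225 characters left out ...]
26  88] [ 0.5   -0.281  0.008] [array([ 0.498, -0.278]), array([0.081, 0.032]), np.float64(20.429)]
low [346 253  10  26  74] [ 0.421 -0.301  0.008] [array([ 0.415, -0.3  ]), array([0.083, 0.02 ]), np.float64(14.666)]
handles [197 181  12  12  62] [0.664 0.174 0.14 ] [array([0.665, 0.175]), array([0.033, 0.028]), np.float64(77.717)]
handles [264 188  17  11  80] [ 0.641 -0.044  0.143] [array([ 0.64 , -0.046]), array([0.049, 0.028]), np.float64(62.556)]
handles [353 227  14  13 124] [ 0.507 -0.312  0.136] [array([ 0.507, -0.312]), array([0.035, 0.034]), np.float64(70.208)]
handles [362 253  11  10  78] [ 0.43  -0.331  0.133] [array([ 0.43 , -0.331]), array([0.027, 0.027]), np.float64(60.265)]
```

View pics/z1.png

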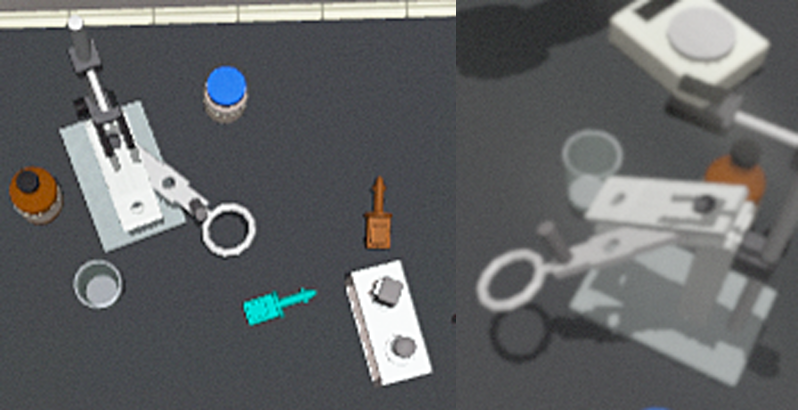

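```bash
cat >> h.py <<'E'
def ray(c,u,v):
    K=c['intrinsics'];d=np.array([(u-K[0,2])/K[0,0],(v-K[1,2])/K[1,1],1.])
    if 'mount' in c:
        M=np.array(c['mount']);s=c['state'];R=Rrpy(s['tcp_rot'])
        return R@M[:3,3]+np.array(s['position']), R@M[:3,:3]@d
    R=np.array(c['R']); return -R.T@np.array(c['t']).ravel(), R.T@d
def onz(c,u,v,z):
    o,d=ray(c,u,v); return o+d*(z-o[2])/d[2]
def pix(c,X):
    K=c['intrinsics']
    if 'mount' in c:
        M=np.linalg.inv(np.array(c['mount']));s=c['state'];R=Rrpy(s['tcp_rot'])
        p=M[:3,:3]@(R.T@(np.array(X)-s['position']))+M[:3,3]
    else: p=np.array(c['R'])@X+np.array(c['t']).ravel()
    q=K@p; return q[:2]/q[2]
def headR(psi):
    x=np.array([np.cos(psi)*np.cos(np.pi/6),np.sin(psi)*np.cos(np.pi/6),.5])
    z=np.array([-np.cos(psi)*.5,-np.sin(psi)*.5,np.cos(np.pi/6)])
    return np.stack([x,np.cross(z,x),z],1)
def goto(P,R):
    """shift/turn fractions from the current measured pose"""
    from scipy.spatial.transform import Rotation as Ro
    s=robot.get_state();C=Rrpy(s['tcp_rot'])
    print('shift',(C.T@(np.array(P)-s['position'])/.3).round(4),'turn',(Ro.from_matrix(C.T@R).as_rotvec()/(np.pi/2)).round(4))
E
python3 - <<'E'
from h import *
t=load('top');s=load('scene')
c=robot.camera('wrist');print(np.round(c['mount'],4).tolist(),c['intrinsics'].tolist())
h=onz(t,250.5,196.2,.16); print('hole top',h)
# fork long edge, base edges in z1 pixels (base thickness ~13mm)
f=lambda a,b,z:onz(t,190+a/2.28,105+b/2.28,z)
for A,B,z in (((61,130),(108,250),.012),((140,101),(186,222),.012)):
    d=f(*A,z)-f(*B,z);print('base edge yaw',np.degrees(np.arctan2(d[1],d[0])),np.linalg.norm(d))
d=f(61,130,.012)-f(140,101,.012);print(np.degrees(np.arctan2(-d[0],d[1])),np.linalg.norm(d))
# scene hole at z1 (620,198)
u=250+(620-456)/2.28;v=110+198/2.28;print('hole scene',u,v,onz(s,u,v,.16))
E
```

```text
[[1.0, 0.0007, -0.0006, 0.001], [-0.0005, 0.9615, 0.2749, -0.0707], [0.0007, -0.2749, 0.9615, -0.1287], [0.0, 0.0, 0.0, 1.0]] [[353.63121878413875, 0.0, 283.8050711645023], [0.0, 353.63121878413875, 213.0727569961316], [0.0, 0.0, 1.0]]
hole top [0.62557424 0.02231729 0.16      ]
base edge yaw 20.261105164673257 0.19612910739381578
base edge yaw 19.0333311520135 0.1977762918053308
19.340752158660223 0.12626621938074936
hole scene 321.9298245614035 196.84210526315792 [0.63175625 0.02425092 0.16      ]
```

```bash
python3 - <<'E'
from h import *
R=headR(np.radians(19.5)); h=np.array([.627,.023,.16])
T=np.stack([R[:,1],R[:,0],-R[:,2]],1); P=h+R[:,2]*.16
print(P); goto(P,T); goto((P+robot.get_state()['position'])/2+[0,0,.0],T)
E
```

```text
[ 0.55158868 -0.00370455  0.29856406]
shift [-1.3622  1.6538 -0.1783] turn [-0.3157  0.134  -0.4966]
shift [-0.6811  0.8269 -0.0892] turn [-0.3157  0.134  -0.4966]
```

>>> step_arm(
  targets=[
    [[-0.68, 0.83, -0.09, -0.316, 0.134, -0.497, 0], [-0.68, 0.83, -0.09, -0.316, 0.134, -0.497, 0], [-0.68, 0.83, -0.09, -0.316, 0.134, -0.497, 0], [-0.68, 0.83, -0.09, -0.316, 0.134, -0.497, 0], [-0.68, 0.83, -0.09, -0.316, 0.134, -0.497, 0], [-0.68, 0.83, -0.09, -0.316, 0.134, -0.497, 0], [-0.68, 0.83, -0.09, -0.316, 0.134, -0.497, 0], [-0.68, 0.83, -0.09, -0.316, 0.134, -0.497, 0]],
  ],
)

```text
time: 0.95
position: [0.4212, 0.2843, 0.2716]
tcp_rot: [2.617, 0.002, 1.906]
wrist_force: [0.2, 0.7, 0.3]
gripper_width: 0.0856
```

```bash
python3 - <<'E'
from h import *
R=headR(np.radians(19.5)); h=np.array([.627,.023,.16])
T=np.stack([R[:,1],R[:,0],-R[:,2]],1); P=h+R[:,2]*.16
goto(P,T); print(robot.get_state()['joint_positions'])
E
```

```text
shift [-1.0495  0.1265 -0.0287] turn [ 0.0007  0.0026 -0.0026]
[-0.4700669  -0.06137239 -0.31778762  2.26959306  0.44369848  0.49416984
  0.76780954]
```

>>> step_arm(
  targets=[
    [[-1, 0.126, -0.029, 0, 0, 0, 0], [-1, 0.126, -0.029, 0, 0, 0, 0], [-1, 0.126, -0.029, 0, 0, 0, 0], [-1, 0.126, -0.029, 0, 0, 0, 0], [-1, 0.126, -0.029, 0, 0, 0, 0], [-1, 0.126, -0.029, 0, 0, 0, 0], [-1, 0.126, -0.029, 0, 0, 0, 0], [-1, 0.126, -0.029, 0, 0, 0, 0]],
  ],
)

```text
time: 1.75
position: [0.5504, 0.0126, 0.2998]
tcp_rot: [2.615, 0.0, 1.905]
wrist_force: [-0.4, 1.1, -0.2]
gripper_width: 0.0854
```

```bash
python3 - <<'E'
from h import *
c=snap('wrist','w1.png'); s=c['state'];print(s['position'],s['tcp_rot'],s['joint_positions'])
print(pix(c,[.627,.023,.16]))
E
```

```text
[0.55042301 0.01260366 0.29976618] [2.61460358e+00 3.49924663e-04 1.90515048e+00] [-0.32015321 -0.0290182   0.36108653  2.16710931 -0.35162354  0.53340956
  2.20996401]
[263.84990245 193.06811072]
```

View pics/w1.png

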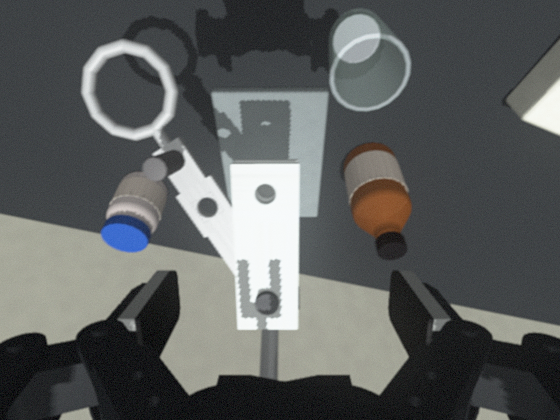

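The hole is at (265,193), exactly where predicted. The fork runs from x 231 to 299, the arm's hole is at (207,207) and the grip post's top is near (155,168). I'll refine yaw and hole from this view.

```bash
python3 - <<'E'
from h import *
c=load('wrist'); g=cv2.cvtColor(c['pixels'],cv2.COLOR_BGR2GRAY)
m=(g>225).astype(np.uint8); k,l,st,ce=cv2.connectedComponentsWithStats(m)
i=l[230,265]; print('plate',st[i])
R0=headR(np.radians(19.5)); h0=np.array([.627,.023,.16])
def onplane(u,v,zh):
    o,d=ray(c,u,v); n=R0[:,2]; p=o+d*(n@(h0+n*zh-o))/(n@d); return R0.T@(p-h0)
M=(l==i)
mid=[];L=[];Rr=[]
for v in range(170,255,4):
    us=np.where(M[v])[0]; a=onplane(us.min()-.5,v,0);b=onplane(us.max()+.5,v,0); mid.append((a+b)/2);L.append(a);Rr.append(b)
mid=np.array(mid);L=np.array(L);Rr=np.array(Rr)
for q in (L,mid,Rr):
    p=np.polyfit(q[:,0],q[:,1],1);print('dyaw deg',np.degrees(np.arctan(p[0])),'y0 mm',p[1]*1e3)
print('width',np.linalg.norm(L-Rr,axis=1).mean())
# hole
H=((g<150)&(np.hypot(*(np.mgrid[:420,:560]-np.array([193,265])[:,None,None]))<16)).astype(np.uint8)
sub=g[178:208,250:281];print(sub[15],sub[:,15])
cs,_=cv2.findContours(((g[170:215,245:287]<195)).astype(np.uint8),cv2.RETR_EXTERNAL,cv2.CHAIN_APPROX_NONE)
for q in cs:
    if len(q)>20:
        e=cv2.fitEllipse(q); u,v=e[0][0]+245,e[0][1]+170; print('ell',u,v,e[1],onplane(u,v,0)*1e3)
# depth check on plate
W=cloud(c); P=W[M&(np.mgrid[:420,:560][0]<255)]; P=P[~np.isnan(P[:,0])]
cc=P.mean(0);n=np.linalg.svd(P-cc)[2][2];n*=np.sign(n[2]);print('normal',n,np.degrees(np.arctan2(-n[1],-n[0])),'off mm',(cc-h0)@R0[:,2]*1e3)
for nm,u,v,z in (('arm hole',207,207,-.010),('posttop',155,168,.039),('bolt',267,302,.007)):
    q=onplane(u,v,z);print(nm,q*1e3,np.degrees(np.arctan2(-q[1],.1-q[0])),np.hypot(q[1],.1-q[0]))
E
```

```text
plate [  177   152   122   178 10415]
dyaw deg 22.458460304897752 y0 mm -66.65025244226193
dyaw deg 11.429476257289028 y0 mm -18.99712072088079
dyaw deg -0.5426805697378039 y0 mm 28.725666287490036
width 0.08833298224745954
[248 248 248 244 226 181 153 147 138 127 123 123 122 123 126 125 127 123
 127 126 132 125 123 126 146 189 233 245 247 249 248] [247 248 249 249 247 226 160 123 124 128 125 129 126 124 129 125 124 119
 126 135 150 157 159 137 123 155 216 242 251 249]
ell 264.88101387023926 193.57124710083008 (19.122499465942383, 19.904626846313477) [4.32041707e-01 8.50135123e-01 3.09548715e-14]
normal [0.35267031 0.03441867 0.93511443] -174.42590091403238 off mm -6.128621215730184
arm hole [ 14.54710846 -50.42830089 -10.        ] 30.54612272488362 0.09922303262557758
posttop [-27.30430107 -74.05779175  39.        ] 30.18820482292651 0.14727844916942245
bolt [97.69707041  1.25655715  7.        ] -28.618392368800322 0.002623436782116396
```

```bash
cat >> h.py <<'E'
PSI=np.radians(19.3); RH=headR(PSI); H0=np.array([.627,.0239,.16])
TH=np.stack([RH[:,1],RH[:,0],-RH[:,2]],1)
def hgo(x,y,z,T=TH): goto(H0+RH@(np.array([x,y,z])*1e-3),T)
def hnow():
    s=robot.get_state();print('head mm',(RH.T@(s['position']-H0)*1e3).round(1),'F head',(RH.T@s['wrist_force']).round(1),'w',round(s['gripper_width']*1e3,1),'t',s['time'],'j',s['joint_positions'].round(2))
E
python3 - <<'E'
from h import *
hnow();hgo(-27.8,-74.7,70);hgo(-27.8,-74.7,20)
E
```

```text
head mm [  3.2  17.7 158.5] F head [-0.3 -0.   0.8] w 85.4 t 1.8 j [-0.32 -0.03  0.36  2.17 -0.35  0.53  2.21]
shift [-0.3082 -0.1038  0.2944] turn [ 0.0009 -0.0008  0.0002]
shift [-0.3084 -0.1041  0.4611] turn [ 0.0009 -0.0008  0.0002]
```

>>> step_arm(
  targets=[
    [[-0.308, -0.104, 0.15, 0, 0, 0, 0.6], [-0.308, -0.104, 0.29, 0, 0, 0, 0.6], [-0.308, -0.104, 0.29, 0, 0, 0, 0.6], [-0.308, -0.104, 0.29, 0, 0, 0, 0.6], [-0.308, -0.104, 0.29, 0, 0, 0, 0.6], [-0.308, -0.104, 0.29, 0, 0, 0, 0.6]],
  ],
)

```text
time: 2.4
position: [0.5941, -0.0634, 0.2057]
tcp_rot: [2.617, -0.005, 1.913]
wrist_force: [0.0, -0.8, -0.8]
gripper_width: 0.0344
```

```bash
python3 - <<'E'
from h import *
hnow();hgo(-27.8,-74.7,20)
c=snap('wrist','w2.png'); 
q=RH@np.array([-.0278,-.0747,.039])+H0; print('post top px',pix(c,q))
E
```

```text
head mm [-29.  -71.6  69.6] F head [-0.6 -0.7 -0.6] w 34.4 t 2.4 j [ 0.53  0.25 -0.35  2.12 -0.51  0.38  2.56]
shift [-0.0117  0.004   0.1651] turn [ 0.0003 -0.0044  0.0013]
post top px [274.08474258 263.05412482]
```

View pics/w2.png

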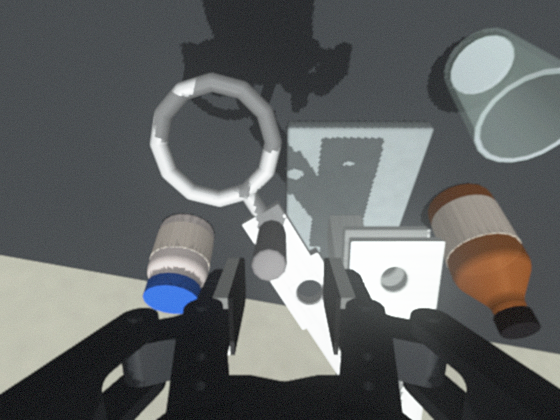

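The post top is at (268,262), prediction (274,263). Joint 7 is nearly at its range end, so I flip the tool half a turn about its axis (same grasp) before going down.

>>> step_arm(
  targets=[
    [[0, 0, -0.07, 0, 0, 0.09, 0.6], [0, 0, -0.07, 0, 0, 0.19, 0.6], [0, 0, -0.07, 0, 0, 1, 0.6], [0, 0, -0.07, 0, 0, 1, 0.6], [0, 0, -0.07, 0, 0, 1, 0.6], [0, 0, -0.07, 0, 0, 1, 0.6], [0, 0, -0.07, 0, 0, 1, 0.6], [0, 0, -0.07, 0, 0, 1, 0.6]],
  ],
)

```text
time: 3.25
position: [0.5844, -0.0655, 0.226]
tcp_rot: [2.936, -0.486, 0.769]
wrist_force: [-0.0, -0.0, -0.9]
gripper_width: 0.0336
```

```bash
cat >> h.py <<'E'
TF=TH@np.diag([-1,-1,1.])
E
python3 - <<'E'
from h import *
hnow();hgo(-28.5,-75.7,75,TF)
E
```

```text
head mm [-27.5 -70.3  92. ] F head [-0.5 -0.  -0.8] w 33.6 t 3.25 j [ 0.33  0.19 -0.11  2.13 -0.61  0.45  1.45]
shift [-0.01    0.0157  0.0566] turn [-0.0041  0.0015  1.2413]
```

>>> step_arm(
  targets=[
    [[-0.01, 0.015, 0, 0, 0, 1, 0.6], [-0.01, 0.015, 0, 0, 0, 1, 0.6], [-0.01, 0.015, 0, 0, 0, 1, 0.6], [-0.01, 0.015, 0, 0, 0, 1, 0.6], [-0.01, 0.015, 0, 0, 0, 1, 0.6], [-0.01, 0.015, 0, 0, 0, 1, 0.6], [-0.01, 0.015, 0, 0, 0, 1, 0.6], [-0.01, 0.015, 0, 0, 0, 1, 0.6]],
  ],
)

```text
time: 4.05
position: [0.5853, -0.0708, 0.2254]
tcp_rot: [-2.737, -0.345, -0.554]
wrist_force: [-0.1, -0.1, -1.0]
gripper_width: 0.0344
```

```bash
python3 - <<'E'
from h import *
hnow();hgo(-28.5,-75.7,75,TF)
E
```

```text
head mm [-28.5 -75.6  92. ] F head [-0.6 -0.1 -0.8] w 34.4 t 4.05 j [ 0.16  0.19  0.08  2.13 -0.7   0.47  0.33]
shift [0.0005 0.0006 0.0565] turn [-0.0023  0.0032  0.4774]
```

>>> step_arm(
  targets=[
    [[0, 0, 0.05, -0.002, 0.003, 0.477, 0.6], [0, 0, 0.05, -0.002, 0.003, 0.477, 0.6], [0, 0, 0.05, -0.002, 0.003, 0.477, 0.6], [0, 0, 0.05, -0.002, 0.003, 0.477, 0.6], [0, 0, 0.05, -0.002, 0.003, 0.477, 0.6], [0, 0, 0.05, -0.002, 0.003, 0.477, 0.6], [0, 0, 0.14, -0.002, 0.003, 0.477, 0.6], [0, 0, 0.233, -0.002, 0.003, 0.477, 0.6]],
  ],
)

```text
time: 4.85
position: [0.6194, -0.0602, 0.1656]
tcp_rot: [-2.615, -0.007, -1.226]
wrist_force: [0.0, 0.4, -0.4]
gripper_width: 0.0344
```

```bash
python3 - <<'E'
from h import *
hnow()
for q in (20,10,3): 
    q=np.radians(q); hgo(100-148*np.cos(q),-148*np.sin(q)+8,22,TF)
E
```

```text
head mm [-27.4 -76.8  22.3] F head [-0.1  0.3 -0.5] w 34.4 t 4.85 j [ 0.09  0.34  0.12  2.11 -0.93  0.37 -0.21]
shift [-0.1145  0.0375  0.0008] turn [-0.0019 -0.0013  0.0069]
shift [-0.1978  0.0589  0.0006] turn [-0.0019 -0.0013  0.0069]
shift [-0.2577  0.0651  0.0004] turn [-0.0019 -0.0013  0.0069]
```

>>> step_arm(
  targets=[
    [[-0.04, 0.014, 0, 0, 0, 0.005, 0.6], [-0.08, 0.027, 0, 0, 0, 0.005, 0.6], [-0.115, 0.037, 0, 0, 0, 0.005, 0.6], [-0.145, 0.046, 0, 0, 0, 0.005, 0.6], [-0.175, 0.053, 0, 0, 0, 0.005, 0.6], [-0.2, 0.059, 0, 0, 0, 0.005, 0.6], [-0.22, 0.061, 0, 0, 0, 0.005, 0.6], [-0.235, 0.063, 0, 0, 0, 0.005, 0.6]],
  ],
)

```text
time: 5.65
position: [0.5795, -0.0007, 0.1554]
tcp_rot: [-2.617, -0.001, -1.238]
wrist_force: [-0.4, -2.2, 1.3]
gripper_width: 0.0341
```

```bash
python3 - <<'E'
from h import *
hnow()
hgo(-48,5,22,TF); hgo(-48,8,22,TF)
E
```

```text
head mm [-48.2  -7.5  22.5] F head [-0.3 -1.9  1.6] w 34.1 t 5.65 j [ 0.01  0.28  0.07  2.23 -0.99  0.26 -0.25]
shift [-0.0417 -0.0006  0.0015] turn [-0.0007 -0.0018 -0.0021]
shift [-0.0517 -0.0005  0.0015] turn [-0.0007 -0.0018 -0.0021]
```

>>> step_arm(
  targets=[
    [[-0.02, 0, 0, 0, 0, 0, 0.6], [-0.035, 0, 0, 0, 0, 0, 0.6], [-0.042, 0, 0, 0, 0, 0, 0.6], [-0.045, 0, 0, 0, 0, 0, 0.6], [-0.048, 0, 0, 0, 0, 0, 0.6]],
  ],
)

```text
time: 6.15
position: [0.5749, 0.0119, 0.1549]
tcp_rot: [-2.618, -0.001, -1.239]
wrist_force: [1.4, -4.1, -2.0]
gripper_width: 0.0341
```

```bash
python3 - <<'E'
from h import *
hnow()
E
```

```text
head mm [-48.6   5.9  22.1] F head [-1.  -4.3 -1.7] w 34.1 t 6.15 j [-0.02  0.27  0.07  2.24 -0.99  0.24 -0.27]
```

>>> step_arm(
  targets=[
    [[-0.004, 0, 0, 0, 0, 0, 0.6], [-0.008, 0, 0, 0, 0, 0, 0.6], [-0.008, 0, 0, 0, 0, 0, 0.6]],
  ],
)

```text
time: 6.45
position: [0.5749, 0.012, 0.155]
tcp_rot: [-2.617, -0.003, -1.243]
wrist_force: [3.8, -6.9, -5.1]
gripper_width: 0.0342
```

```bash
python3 - <<'E'
from h import *
hnow()
E
```

```text
head mm [-48.5   6.   22.2] F head [-1.4 -7.7 -5.1] w 34.2 t 6.45 j [-0.03  0.27  0.08  2.24 -0.99  0.24 -0.28]
```

>>> step_arm(
  targets=[
    [[-0.01, 0, 0, 0, 0, 0, 0.6], [-0.016, 0, 0, 0, 0, 0, 0.6], [-0.016, 0, 0, 0, 0, 0, 0.6]],
  ],
)

```text
time: 6.75
position: [0.5748, 0.0122, 0.1552]
tcp_rot: [-2.616, -0.008, -1.25]
wrist_force: [8.8, -14.5, -9.1]
gripper_width: 0.0346
```

```bash
python3 - <<'E'
from h import *
hnow()
E
```

```text
head mm [-48.4   6.2  22.4] F head [ -1.5 -16.6  -9.6] w 34.6 t 6.75 j [-0.04  0.27  0.08  2.25 -0.99  0.23 -0.29]
```

>>> step_arm(
  targets=[
    [[0.02, 0, 0, 0, 0, 0, 0.6], [0.04, 0, -0.05, 0, 0, 0, 0.6], [0.04, 0, -0.15, 0, 0, 0, 0.6], [0.04, -0.05, -0.3, 0, 0, 0, 0.6], [0.04, -0.1, -0.45, 0, 0, 0, 0.6], [0.04, -0.1, -0.45, 0, 0, 0, 0.6]],
  ],
)

```text
time: 7.35
position: [0.54, -0.0059, 0.2947]
tcp_rot: [-2.606, -0.004, -1.238]
wrist_force: [1.1, 0.9, 0.1]
gripper_width: 0.0338
```

```bash
python3 - <<'E'
from h import *
hnow()
c=snap('wrist','w3.png')
for X in ([0,0,0],[-.048,0,.039],[.1,0,.007]): print(pix(c,H0+RH@np.array(X)))
E
```

```text
head mm [-12.3   0.6 162.7] F head [ 1.2  0.5 -0.6] w 33.8 t 7.35 j [-0.25 -0.04  0.34  2.2  -0.4   0.52 -0.85]
[284.94952326 185.59155   ]
[285.39363268 256.73132424]
[285.04193215  55.15389191]
```

View pics/w3.png

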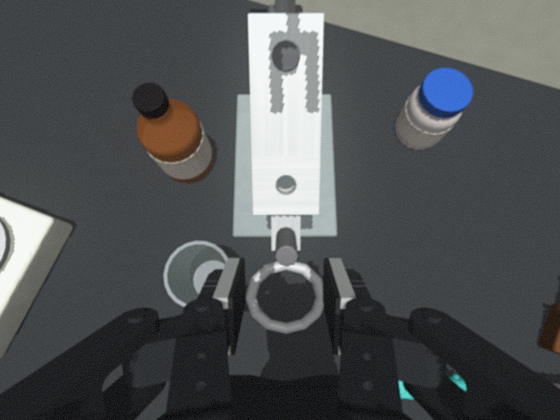

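The arm is in line with the fork. The hole is at (286,185) against a prediction of (285,186), the post top at (286,255) and the bolt at (286,56). Next I refine the hole and compute the rack pin view.

```bash
python3 - <<'E'
from h import *
c=load('wrist'); g=cv2.cvtColor(c['pixels'],cv2.COLOR_BGR2GRAY)
def onp(u,v,zh):
    o,d=ray(c,u,v); n=RH[:,2]; p=o+d*(n@(H0+n*zh-o))/(n@d); return RH.T@(p-H0)*1e3
cs,_=cv2.findContours((g[168:202,266:306]<190).astype(np.uint8),cv2.RETR_EXTERNAL,cv2.CHAIN_APPROX_NONE)
for q in cs:
    if len(q)>20: e=cv2.fitEllipse(q);u,v=e[0][0]+266,e[0][1]+168;print(u,v,e[1],onp(u,v,0))
A=[];B=[]
for v in range(125,205,4):
    us=np.where(g[v,240:340]>200)[0]+240;A.append(onp(us.min()-.5,v,0));B.append(onp(us.max()+.5,v,0))
A=np.array(A);B=np.array(B)
for q in (A,B): p=np.polyfit(q[:,0],q[:,1],1);print(np.degrees(np.arctan(p[0])),p[1])
# rack geometry from top view
t=load('top');w=cloud(t)
m=((w[...,2]>.075)&(w[...,2]<.095)).astype(np.uint8);k,l,st,ce=cv2.connectedComponentsWithStats(m)
i=l[270,370];P=w[l==i][:,:2].astype(np.float32);print(cv2.minAreaRect(P),cv2.boxPoints(cv2.minAreaRect(P)))
ps=np.array([.508,-.312,.085])
R=np.array([[np.cos(0.2),np.sin(.2),0],[np.sin(.2),-np.cos(.2),0],[0,0,-1.]])
# x_tool lateral (-y world): yaw -pi/2+..
y=-np.pi/2+.21;D=np.array([[np.cos(y),np.sin(y),0],[np.sin(y),-np.cos(y),0],[0,0,-1.]])
goto([.500,-.312,.30],D)
E
```

```text
285.51495361328125 184.32967567443848 (18.964632034301758, 19.77358627319336) [ 1.07256962e+00 -4.73759481e-01 -5.94884292e-14]
-0.162619898512838 28.03757280499887
0.4456229462843969 -29.06745527218239
((0.4697015583515167, -0.3226550221443176), (0.15980729460716248, 0.07200788706541061), 12.652702331542969) [[ 0.383852   -0.30502757]
 [ 0.39962465 -0.3752868 ]
 [ 0.5555511  -0.34028247]
 [ 0.5397785  -0.27002326]]
shift [ 0.9249  0.3817 -0.255 ] turn [-0.3383  0.0198  0.0777]
```

>>> step_arm(
  targets=[
    [[0.92, 0.38, -0.255, -0.338, 0.02, 0.078, 0], [0.92, 0.38, -0.255, -0.338, 0.02, 0.078, 0], [0.92, 0.38, -0.255, -0.338, 0.02, 0.078, 0], [0.92, 0.38, -0.255, -0.338, 0.02, 0.078, 0], [0.92, 0.38, -0.255, -0.338, 0.02, 0.078, 0], [0.92, 0.38, -0.255, -0.338, 0.02, 0.078, 0], [0.92, 0.38, -0.255, -0.338, 0.02, 0.078, 0], [0.92, 0.38, -0.255, -0.338, 0.02, 0.078, 0]],
  ],
)

```text
time: 8.2
position: [0.4962, -0.3126, 0.2944]
tcp_rot: [3.132, 0.002, -1.367]
wrist_force: [-0.5, 0.2, -0.1]
gripper_width: 0.0854
```

```bash
python3 - <<'E'
from h import *
c=snap('wrist','w4.png');s=c['state'];print(s['position'],s['tcp_rot'],s['joint_positions'].round(2))
print(pix(c,[.508,-.312,.137]))
E
```

```text
[ 0.49619724 -0.31262667  0.29442186] [ 3.13156344e+00  2.31930423e-03 -1.36707076e+00] [ 0.1   0.35  0.53  1.68 -0.18  1.18 -0.69]
[287.82305488 183.17775693]
```

View pics/w4.png

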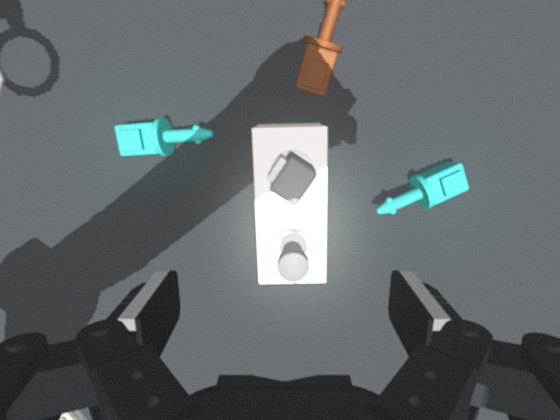

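The block pin's handle is at (292,177), turned about 35°, with a light strip near (278,167) that may be the button; the knob pin is at (293,260). I'll zoom in to settle the button's side.

```bash
python3 - <<'E'
from h import *
c=load('wrist');p=c['pixels'][140:215,250:335]
cv2.imwrite('pics/w4z.png',cv2.resize(p,None,fx=7,fy=7,interpolation=cv2.INTER_CUBIC))
g=cv2.cvtColor(c['pixels'],cv2.COLOR_BGR2GRAY)
W=cloud(c);print(W[177,292],W[168,278],W[150,290])
m=((g<110)).astype(np.uint8);m[:140]=0;m[215:]=0;m[:,:262]=0;m[:,325:]=0
k,l,st,ce=cv2.connectedComponentsWithStats(m);i=l[177,292];print(st[i],ce[i])
ys,xs=np.where(l==i);Q=np.array([onz(c,u,v,.137)[:2] for u,v in zip(xs,ys)],np.float32)
r=cv2.minAreaRect(Q);print(r);print(cv2.boxPoints(r))
E
```

```text
[ 0.51372448 -0.31428334  0.13701439] [ 0.51771204 -0.30170139  0.1313074 ] [ 0.52918201 -0.31013254  0.08491506]
[     0      0    560    420 235175] [279.49855214 209.50569151]
((0.4520062804222107, -0.31489309668540955), (0.37802016735076904, 0.5693425536155701), 11.80698299407959)
[[ 0.20874709 -0.07491915]
 [ 0.3252433  -0.63221574]
 [ 0.6952655  -0.554867  ]
 [ 0.57876927  0.00242954]]
```

View pics/w4z.png

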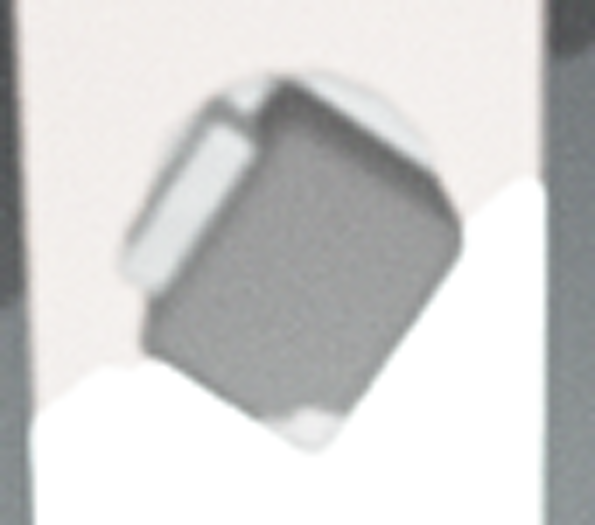

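The button is the light strip on the upper-left side, from zoom (130,270) to (240,140). The jaws must close across that side and the opposite lower-right one.

```bash
python3 - <<'E'
from h import *
c=load('wrist')
f=lambda a,b,z=.137:onz(c,250+a/7-.4,140+b/7-.4,z)[:2]
g=cv2.cvtColor(c['pixels'],cv2.COLOR_BGR2GRAY)
for A,B in (((150,320),(262,135)),((340,415),(460,245))):
    d=f(*B)-f(*A);print(np.degrees(np.arctan2(d[1],d[0])),np.linalg.norm(d))
A,B=f(150,320),f(262,135);C,D=f(340,415),f(460,245);print('centre between sides',(A+B+C+D)/4,'width',np.linalg.norm(A+B-C-D)/2)
# precise top-face mask: local brightness
sub=g[140:215,250:335];m=((sub>95)&(sub<190)).astype(np.uint8)
m=cv2.morphologyEx(m,cv2.MORPH_OPEN,np.ones((5,5)));k,l,st,ce=cv2.connectedComponentsWithStats(m);i=l[37,42]
print(st[i]);ys,xs=np.where(l==i);Q=np.array([onz(c,u+250,v+140,.137)[:2] for u,v in zip(xs,ys)],np.float32)
print(cv2.minAreaRect(Q))
# handle top from depth
W=cloud(c);d=(W[...,2]>.125)&(W[...,2]<.142);d[:150]=0;d[200:]=0;Q=W[d][:,:2].astype(np.float32);print(len(Q),Q.mean(0),cv2.minAreaRect(Q))
E
```

```text
-19.43234452900159 0.02535828729584077
-22.23359070772935 0.024621101832411247
centre between sides [ 0.51176263 -0.31544181] width 0.025820894714068
[  21   12   45   48 1364]
((0.5130698680877686, -0.3149332106113434), (0.02915453165769577, 0.03611191362142563), 69.34851837158203)
1526 [ 0.5119377 -0.3140757] ((0.5102585554122925, -0.31376880407333374), (0.03407689183950424, 0.03408633545041084), 68.23191833496094)
```

```bash
cat >> h.py <<'E'
def down(deg):
    y=np.radians(deg);return np.array([[np.cos(y),np.sin(y),0],[np.sin(y),-np.cos(y),0],[0,0,-1.]])
E
python3 - <<'E'
from h import *
goto([.5118,-.3148,.175],down(-110.7));goto([.5118,-.3148,.113],down(-110.7))
E
```

```text
shift [ 0.026  -0.0483  0.3978] turn [0.0063 0.0004 0.3617]
shift [ 0.0267 -0.0502  0.6045] turn [0.0063 0.0004 0.3617]
```

>>> step_arm(
  targets=[
    [[0.026, -0.048, 0.1, 0.006, 0, 0.36, 0], [0.026, -0.048, 0.25, 0.006, 0, 0.36, 0], [0.026, -0.048, 0.4, 0.006, 0, 0.36, 0], [0.026, -0.048, 0.4, 0.006, 0, 0.36, 0], [0.026, -0.048, 0.4, 0.006, 0, 0.36, 0], [0.026, -0.048, 0.4, 0.006, 0, 0.36, 0]],
  ],
)

```text
time: 8.85
position: [0.5136, -0.314, 0.1762]
tcp_rot: [-3.139, -0.0, -1.923]
wrist_force: [1.2, -0.4, 0.2]
gripper_width: 0.0855
```

```bash
python3 - <<'E'
from h import *
s=robot.get_state();print(s['position'],s['tcp_rot'],s['wrist_force'],s['joint_positions'].round(2))
goto([.5118,-.3148,.113],down(-110.7))
E
```

```text
[ 0.5136004  -0.3140263   0.17621283] [-3.13892737e+00 -6.37491001e-05 -1.92280088e+00] [ 1.23792056 -0.38830552  0.22790883] [ 0.06  0.51  0.59  1.77 -0.34  0.96 -1.13]
shift [0.0045 0.0053 0.2107] turn [-0.0017 -0.      0.0059]
```

>>> step_arm(
  targets=[
    [[0.004, 0.005, 0.1, -0.002, 0, 0.006, 0], [0.004, 0.005, 0.2107, -0.002, 0, 0.006, 0], [0.004, 0.005, 0.2107, -0.002, 0, 0.006, 0], [0.004, 0.005, 0.2107, -0.002, 0, 0.006, 1], [0.004, 0.005, 0.2107, -0.002, 0, 0.006, 1], [0.004, 0.005, 0.2107, -0.002, 0, 0.006, 1], [0.004, 0.005, 0.2107, -0.002, 0, 0.006, 1], [0.004, 0.005, 0.2107, -0.002, 0, 0.006, 1]],
  ],
)

```text
time: 9.65
position: [0.5116, -0.3182, 0.115]
tcp_rot: [-3.139, -0.002, -1.939]
wrist_force: [-1.1, -0.1, 7.7]
gripper_width: 0.0279
```

```bash
python3 - <<'E'
from h import *
s=robot.get_state();print(s['position'],s['tcp_rot'],s['wrist_force'],s['joint_positions'].round(2),s['gripper_width'])
E
```

```text
[ 0.51159129 -0.31815196  0.11503366] [-3.13876104e+00 -1.94581562e-03 -1.93869665e+00] [-1.07836878 -0.11099625  7.70981824] [ 0.1   0.6   0.55  1.8  -0.4   0.85 -1.1 ] 0.027899906817468817
```

>>> step_arm(
  targets=[
    [[0, 0, -0.02, 0, 0, 0, 1], [0, 0, -0.08, 0, 0, 0, 1], [0, 0, -0.2, 0, 0, 0, 1], [0, 0, -0.33, 0, 0, 0, 1], [0, 0, -0.45, 0, 0, 0, 1], [0, 0, -0.45, 0, 0, 0, 1], [0, 0, -0.45, 0, 0, 0, 1]],
  ],
)

```text
time: 10.35
position: [0.5111, -0.3165, 0.2489]
tcp_rot: [-3.141, -0.001, -1.938]
wrist_force: [0.4, 0.7, -2.4]
gripper_width: 0.0277
```

```bash
python3 - <<'E'
from h import *
s=robot.get_state();print(s['position'],s['tcp_rot'],s['wrist_force'],s['joint_positions'].round(2),s['gripper_width'])
c=snap('wrist','w5.png');b=snap('scene')
u,v=pix(b,s['position']).astype(int);print(u,v)
z=cv2.resize(b['pixels'][max(0,v-45):v+55,max(0,u-50):u+50],(420,420),interpolation=cv2.INTER_CUBIC)
cv2.imwrite('pics/p5.png',np.hstack([cv2.resize(c['pixels'][140:420,140:420],(420,420)),z])[:,:800])
E
```

```text
[ 0.51105627 -0.31652505  0.24887029] [-3.14051751e+00 -6.28180782e-04 -1.93817436e+00] [ 0.38696017  0.69315168 -2.44622227] [ 0.03  0.43  0.64  1.71 -0.29  1.1  -1.19] 0.027660869972706982
156 232
```

View pics/p5.png

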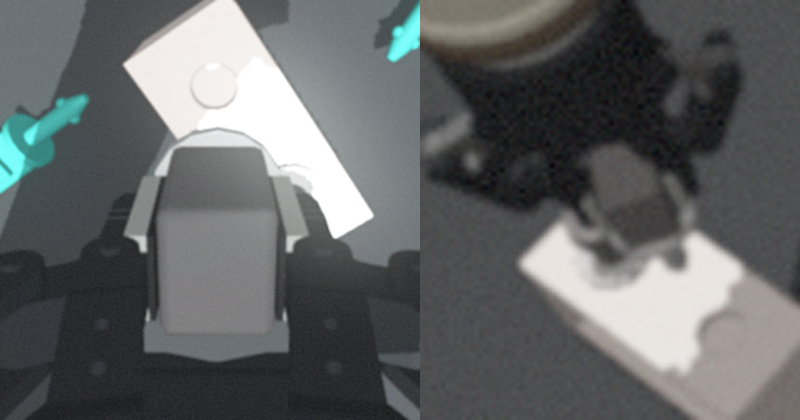

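The pin is held straight between the pads, with its top face centred in the picture. I'll measure where its axis and height sit in the tool frame.

```bash
python3 - <<'E'
from h import *
c=load('wrist');M=np.array(c['mount']);z=c['range_z'];K=c['intrinsics']
v,u=np.mgrid[:420,:560];p=np.stack([(u-K[0,2])/K[0,0]*z,(v-K[1,2])/K[1,1]*z,z],-1)@M[:3,:3].T+M[:3,3]
for vv in range(225,385,8): print(vv,p[vv,285].round(4)*1e3,end=' | ')
P=p[290:350,255:315].reshape(-1,3);A=np.c_[P[:,:2],np.ones(len(P))];k=np.linalg.lstsq(A,P[:,2],rcond=None)[0];print('\nplane z=',k, 'med',np.median(P[:,2]))
zt=k[2]
def cast(u,v,zz):
    o=M[:3,3];d=M[:3,:3]@np.array([(u-K[0,2])/K[0,0],(v-K[1,2])/K[1,1],1]);return (o+d*(zz-o[2])/d[2])*1e3
for q in ((247,320),(325,320),(285,281),(285,361)):print(q,cast(*q,zt).round(1), cast(*q,-.024).round(1))
g=cv2.cvtColor(c['pixels'],cv2.COLOR_BGR2GRAY);print(g[320,240:256],g[320,318:334]);print(g[272:290,285],g[352:370,285])
E
```

```text
225 [ -0.4 -18.8  26.4] | 233 [ -0.4 -16.   23.5] | 241 [ -0.4 -14.5  17.1] | 249 [ -0.5 -15.1   6.1] | 257 [ -0.5 -15.2  -2.4] | 265 [ -0.5 -15.2  -9.8] | 273 [ -0.6 -14.9 -16. ] | 281 [ -0.6 -14.3 -20.7] | 289 [ -0.6 -12.  -22. ] | 297 [ -0.6  -9.5 -22.8] | 305 [ -0.6  -6.2 -22.4] | 313 [ -0.6  -3.3 -22.7] | 321 [ -0.6  -0.  -22.3] | 329 [ -0.6   3.8 -21.4] | 337 [ -0.6   7.  -21.4] | 345 [ -0.6   9.5 -22.4] | 353 [ -0.5  12.6 -22.7] | 361 [ -0.5  16.7 -21.8] | 369 [  0.9 245.4 249.2] | 377 [  0.9 257.  248.4] | 
plane z= [ 0.00100861  0.50918548 -0.02230476] med -0.022163696854949073
(247, 320) [-13.6  -0.4 -22.3] [-13.4  -1.5 -24. ]
(325, 320) [ 13.1  -0.4 -22.3] [ 12.9  -1.5 -24. ]
(285, 281) [ -0.6 -15.1 -22.3] [ -0.6 -15.9 -24. ]
(285, 361) [ -0.5  16.2 -22.3] [ -0.6  14.9 -24. ]
[ 60  64  55  42  43  73 103 113 116 122 120 124 125 128 132 129] [128 123 125 123 115  93  72  56  68  72  71  72  58  49  52  59]
[100 103 106 101 104 103 105 110 118 124 127 128 133 137 133 137 136 135] [128 128 130 129 130 127 128 128 127 120 113 115 113 116 111 114 114 111]
```

```bash
cat >> h.py <<'E'
from scipy.spatial.transform import Rotation as Ro
TI=RH@Ro.from_euler('z',-25,degrees=True).as_matrix()@RH.T@TF
PIN=np.array([0,1.,29.5]); HC=np.array([.5,-.25,0])
def pgo(z,dx=0,dy=0):   # pin origin at head (dx,dy,z) mm rel. hole
    P=H0+RH@((HC+[dx,dy,z])*1e-3)-TI@(PIN*1e-3); goto(P,TI)
def pnow():
    s=robot.get_state();R=Rrpy(s['tcp_rot'])
    print('pin mm',(RH.T@(s['position']+R@(PIN*1e-3)-H0)*1e3-HC).round(1),'tilt deg',np.degrees(np.arccos(-R[:,2]@RH[:,2])).round(2),'F',(RH.T@s['wrist_force']).round(1),'w',round(s['gripper_width']*1e3,1),'t',s['time'],'j',s['joint_positions'].round(2))
E
python3 - <<'E'
from h import *
pgo(125)
E
```

```text
shift [-1.0307  0.2346 -0.1592] turn [ 0.2834 -0.1805 -0.1668]
```

>>> step_arm(
  targets=[
    [[-1, 0.2346, -0.16, 0.283, -0.18, -0.167, 1], [-1, 0.2346, -0.16, 0.283, -0.18, -0.167, 1], [-1, 0.2346, -0.16, 0.283, -0.18, -0.167, 1], [-1, 0.2346, -0.16, 0.283, -0.18, -0.167, 1], [-1, 0.2346, -0.16, 0.283, -0.18, -0.167, 1], [-1, 0.2346, -0.16, 0.283, -0.18, -0.167, 1], [-1, 0.2346, -0.16, 0.283, -0.18, -0.167, 1], [-1, 0.2346, -0.16, 0.283, -0.18, -0.167, 1]],
  ],
)

```text
time: 11.25
position: [0.5518, -0.0079, 0.2941]
tcp_rot: [-2.661, 0.211, -1.612]
wrist_force: [-0.1, -0.5, -1.5]
gripper_width: 0.0278
```

```bash
python3 - <<'E'
from h import *
pnow();pgo(70)
E
```

```text
pin mm [ -5.   -4.4 127.4] tilt deg 0.16 F [-1.  -0.4 -1.2] w 27.8 t 11.25 j [-0.23 -0.01  0.32  2.16 -0.41  0.55 -1.26]
shift [-0.0202 -0.0092  0.1914] turn [0.0018 0.0003 0.0038]
```

>>> step_arm(
  targets=[
    [[-0.02, -0.009, 0.05, 0.002, 0, 0.004, 1], [-0.02, -0.009, 0.12, 0.002, 0, 0.004, 1], [-0.02, -0.009, 0.19, 0.002, 0, 0.004, 1], [-0.02, -0.009, 0.19, 0.002, 0, 0.004, 1], [-0.02, -0.009, 0.19, 0.002, 0, 0.004, 1]],
  ],
)

```text
time: 11.75
position: [0.5815, 0.0019, 0.2471]
tcp_rot: [-2.66, 0.213, -1.626]
wrist_force: [-0.3, 0.0, -1.5]
gripper_width: 0.0282
```

```bash
python3 - <<'E'
from h import *
pnow();pgo(70);pgo(56)
c=snap('wrist','w6.png');t=snap('top');s=snap('scene')
u,v=pix(t,H0).astype(int);a=cv2.resize(t['pixels'][v-40:v+40,u-40:u+40],(400,400),interpolation=cv2.INTER_CUBIC)
u,v=pix(s,H0).astype(int);b=cv2.resize(s['pixels'][v-40:v+40,u-40:u+40],(400,400),interpolation=cv2.INTER_CUBIC)
cv2.imwrite('pics/p6.png',np.hstack([a,b]))
E
```

```text
pin mm [-1.4 -5.2 71. ] tilt deg 0.24 F [-1.   0.1 -1.1] w 28.2 t 11.75 j [-0.22  0.12  0.31  2.16 -0.57  0.44 -1.14]
shift [-0.0173  0.0032  0.0034] turn [-0.0009 -0.0025 -0.0046]
shift [-0.0175  0.0033  0.0501] turn [-0.0009 -0.0025 -0.0046]
```

View pics/p6.png

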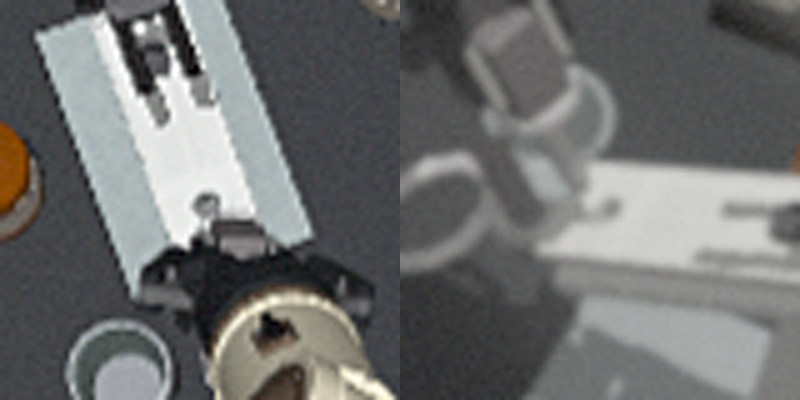

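>>> step_arm(
  targets=[
    [[-0.017, 0.003, 0.003, -0.001, -0.002, -0.004, 1], [-0.017, 0.003, 0.003, -0.001, -0.002, -0.004, 1], [-0.017, 0.003, 0.003, -0.001, -0.002, -0.004, 1], [-0.017, 0.003, 0.003, -0.001, -0.002, -0.004, 1]],
  ],
)

```text
time: 12.3
position: [0.5825, 0.0088, 0.2489]
tcp_rot: [-2.656, 0.214, -1.616]
wrist_force: [-0.2, -0.0, -2.1]
gripper_width: 0.0278
```

```bash
python3 - <<'E'
from h import *
pnow();pgo(70);pgo(56)
E
```

```text
pin mm [ 2.5  1.2 71. ] tilt deg 0.21 F [-1.3  0.  -1.7] w 27.8 t 12.3 j [-0.23  0.12  0.3   2.16 -0.56  0.44 -1.15]
shift [0.0068 0.0055 0.0032] turn [-0.0021  0.001   0.0009]
shift [0.0069 0.0057 0.0499] turn [-0.0021  0.001   0.0009]
```

>>> step_arm(
  targets=[
    [[0.006, 0.005, 0.02, -0.002, 0.001, 0.001, 1], [0.006, 0.005, 0.025, -0.002, 0.001, 0.001, 1], [0.006, 0.005, 0.025, -0.002, 0.001, 0.001, 1], [0.006, 0.005, 0.025, -0.002, 0.001, 0.001, 1]],
  ],
)

```text
time: 12.7
position: [0.5846, 0.0084, 0.2408]
tcp_rot: [-2.66, 0.213, -1.619]
wrist_force: [0.0, 0.1, -1.6]
gripper_width: 0.0281
```

```bash
python3 - <<'E'
from h import *
pnow();c=snap('wrist','w7.png');pnow();pgo(56)
a=c['pixels'][100:380,150:430];t=snap('scene');pnow()
u,v=pix(t,H0).astype(int);b=t['pixels'][v-35:v+25,u-35:u+25]
cv2.imwrite('pics/p7.png',np.hstack([cv2.resize(a,(400,400)),cv2.resize(b,(400,400),interpolation=cv2.INTER_CUBIC)]))
print(pix(c,H0), 'hole px; crop scale 400/280')
print(pix(t,H0),u,v)
for nm,X in (('tip',PIN+[0,0,54]),):
    X=np.array(X)*1e-3; s=c['state']; W=Rrpy(s['tcp_rot'])@X+s['position']; print('tip px wrist',pix(c,W),'scene',pix(t,W))
E
```

```text
pin mm [-0.2  0.  63.1] tilt deg 0.05 F [-0.7  0.1 -1.4] w 28.1 t 12.7 j [-0.22  0.13  0.3   2.16 -0.59  0.43 -1.12]
pin mm [-0.1 -0.  63.1] tilt deg 0.04 F [ 0.4  0.2 -1.8] w 27.6 t 12.75 j [-0.22  0.13  0.3   2.16 -0.59  0.43 -1.12]
shift [-0.0001 -0.0002  0.0238] turn [ 0.0003 -0.0003 -0.0004]
pin mm [ 0.   0.  63.2] tilt deg 0.03 F [-0.3 -1.1 -2.1] w 27.8 t 12.8 j [-0.22  0.13  0.3   2.16 -0.59  0.43 -1.12]
[285.41387095 223.72014313] hole px; crop scale 400/280
[320.36058236 195.64239855] 320 195
tip px wrist [285.64040943 227.58878178] scene [318.94041885 193.06878855]
```

View pics/p7.png

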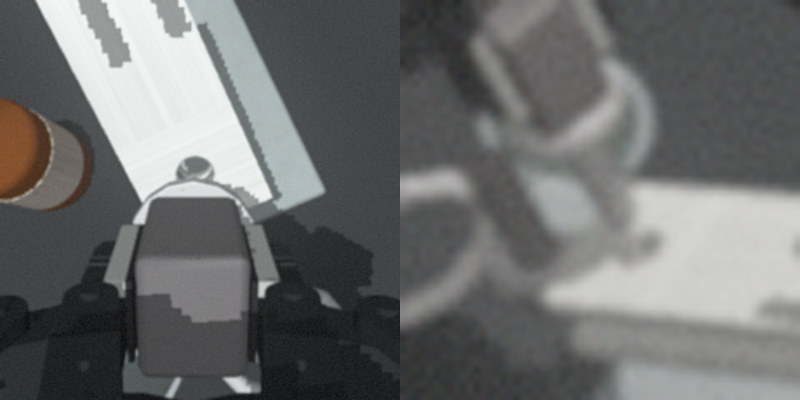

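The wrist view shows the hole at about (287,221), 2 to 3 px upslope of the prediction; the scene view also hints at slightly more +x. I shift the target about 0.5 mm up the slope and go down while watching the force.

```bash
sed -i 's/HC=np.array(\[.5,-.25,0\])/HC=np.array([1.1,-.4,0])/' h.py; python3 - <<'E'
from h import *
pnow();pgo(50);pgo(44)
E
```

```text
pin mm [-0.6  0.2 63.2] tilt deg 0.03 F [-0.3 -1.1 -2.1] w 27.8 t 12.8 j [-0.22  0.13  0.3   2.16 -0.59  0.43 -1.12]
shift [-0.0003 -0.002   0.0441] turn [ 0.0003 -0.0002 -0.0003]
shift [-0.0003 -0.002   0.0641] turn [ 0.0003 -0.0002 -0.0003]
```

>>> step_arm(
  targets=[
    [[0, -0.002, 0.015, 0, 0, 0, 1], [0, -0.002, 0.03, 0, 0, 0, 1], [0, -0.002, 0.042, 0, 0, 0, 1], [0, -0.002, 0.052, 0, 0, 0, 1], [0, -0.002, 0.06, 0, 0, 0, 1], [0, -0.002, 0.06, 0, 0, 0, 1]],
  ],
)

```text
time: 13.4
position: [0.5935, 0.0113, 0.2252]
tcp_rot: [-2.661, 0.213, -1.618]
wrist_force: [0.7, 0.6, -1.2]
gripper_width: 0.0279
```

```bash
python3 - <<'E'
from h import *
pnow();pgo(30)
E
```

```text
pin mm [-0.4  0.  44.8] tilt deg 0.07 F [ 0.1  0.3 -1.5] w 27.9 t 13.4 j [-0.21  0.18  0.28  2.15 -0.65  0.4  -1.07]
shift [-0.0004 -0.0013  0.0494] turn [ 0.0007 -0.0003 -0.0004]
```

>>> step_arm(
  targets=[
    [[0, -0.001, 0.012, 0, 0, 0, 1], [0, -0.001, 0.025, 0, 0, 0, 1], [0, -0.001, 0.037, 0, 0, 0, 1], [0, -0.001, 0.049, 0, 0, 0, 1], [0, -0.001, 0.049, 0, 0, 0, 1]],
  ],
)

```text
time: 13.9
position: [0.6007, 0.0138, 0.2125]
tcp_rot: [-2.661, 0.213, -1.618]
wrist_force: [0.2, -0.3, -2.8]
gripper_width: 0.0283
```

```bash
python3 - <<'E'
from h import *
pnow();pgo(12)
E
```

```text
pin mm [-0.2 -0.  30. ] tilt deg 0.07 F [-1.3 -0.4 -2.4] w 28.3 t 13.9 j [-0.19  0.21  0.25  2.15 -0.69  0.38 -1.03]
shift [-0.0003 -0.0005  0.06  ] turn [ 0.0008 -0.0002 -0.0003]
```

Free travel so far. I continue down through the arm and lower cheek.

>>> step_arm(
  targets=[
    [[0, 0, 0.012, 0, 0, 0, 1], [0, 0, 0.024, 0, 0, 0, 1], [0, 0, 0.036, 0, 0, 0, 1], [0, 0, 0.048, 0, 0, 0, 1], [0, 0, 0.06, 0, 0, 0, 1], [0, 0, 0.06, 0, 0, 0, 1]],
  ],
)

```text
time: 14.5
position: [0.6092, 0.0168, 0.1969]
tcp_rot: [-2.661, 0.213, -1.618]
wrist_force: [-1.0, -0.3, -1.6]
gripper_width: 0.0277
```

```bash
python3 - <<'E'
from h import *
pnow();pgo(4);pgo(0)
E
```

```text
pin mm [-0.2  0.  12. ] tilt deg 0.07 F [-1.7  0.  -0.9] w 27.7 t 14.5 j [-0.17  0.25  0.22  2.14 -0.75  0.35 -0.98]
shift [-0.0002 -0.0005  0.0267] turn [ 0.0008 -0.0002 -0.0003]
shift [-0.0002 -0.0005  0.04  ] turn [ 0.0008 -0.0002 -0.0003]
```

>>> step_arm(
  targets=[
    [[0, 0, 0.012, 0, 0, 0, 1], [0, 0, 0.022, 0, 0, 0, 1], [0, 0, 0.029, 0, 0, 0, 1], [0, 0, 0.034, 0, 0, 0, 1], [0, 0, 0.037, 0, 0, 0, 1], [0, 0, 0.039, 0, 0, 0, 1]],
  ],
)

```text
time: 15.1
position: [0.6148, 0.0186, 0.1873]
tcp_rot: [-2.66, 0.213, -1.618]
wrist_force: [0.5, 0.1, -2.0]
gripper_width: 0.0281
```

```bash
python3 - <<'E'
from h import *
pnow()
E
```

```text
pin mm [ 0.2 -0.2  0.8] tilt deg 0.03 F [-0.6 -0.  -2. ] w 28.1 t 15.1 j [-0.15  0.27  0.2   2.14 -0.78  0.33 -0.95]
```

>>> step_arm(
  targets=[
    [[0, 0, 0.004, 0, 0, 0, 1], [0, 0, 0.008, 0, 0, 0, 1], [0, 0, 0.01, 0, 0, 0, 1], [0, 0, 0.01, 0, 0, 0, 1]],
  ],
)

```text
time: 15.5
position: [0.6155, 0.0186, 0.1867]
tcp_rot: [-2.659, 0.215, -1.618]
wrist_force: [-17.8, -3.6, 20.3]
gripper_width: 0.0278
```

```bash
python3 - <<'E'
from h import *
pnow()
E
```

```text
pin mm [ 0.5 -0.4 -0.1] tilt deg 0.08 F [-5.4  2.5 26.6] w 27.8 t 15.5 j [-0.14  0.28  0.19  2.13 -0.79  0.33 -0.94]
```

Contact at z ≈ 0 with 27 N along the hole, so the collar is home. I ease the push and let go.

>>> step_arm(
  targets=[
    [[0, 0, -0.003, 0, 0, 0, 1], [0, 0, -0.004, 0, 0, 0, 1], [0, 0, -0.004, 0, 0, 0, 0.5], [0, 0, -0.004, 0, 0, 0, 0], [0, 0, -0.004, 0, 0, 0, 0], [0, 0, -0.004, 0, 0, 0, 0], [0, 0, -0.004, 0, 0, 0, 0]],
  ],
)

```text
time: 16.2
position: [0.6158, 0.0189, 0.1858]
tcp_rot: [-2.66, 0.213, -1.618]
wrist_force: [-0.7, -0.1, -0.3]
gripper_width: 0.0853
```

```bash
python3 - <<'E'
from h import *
pnow();pgo(60);pgo(120,-20)
E
```

```text
pin mm [ 0.3 -0.2 -1. ] tilt deg 0.02 F [-0.8  0.1  0.1] w 85.3 t 16.2 j [-0.15  0.28  0.2   2.13 -0.79  0.33 -0.94]
shift [-1.000e-04  1.300e-03 -2.035e-01] turn [ 0.0002 -0.0002 -0.0003]
shift [ 0.0282  0.0617 -0.4034] turn [ 0.0002 -0.0002 -0.0003]
```

>>> step_arm(
  targets=[
    [[0, 0, -0.05, 0, 0, 0, 0], [0, 0, -0.13, 0, 0, 0, 0], [0, 0, -0.22, 0, 0, 0, 0], [0.01, 0.03, -0.32, 0, 0, 0, 0], [0.028, 0.06, -0.43, 0, 0, 0, 0], [0.028, 0.06, -0.43, 0, 0, 0, 0], [0.028, 0.06, -0.43, 0, 0, 0, 0]],
  ],
)

```text
time: 16.9
position: [0.539, -0.008, 0.2886]
tcp_rot: [-2.658, 0.214, -1.618]
wrist_force: [-0.6, 0.8, -1.3]
gripper_width: 0.0855
```

```bash
python3 - <<'E'
from h import *
pnow();c=snap('wrist','w8.png');t=snap('top')
a=cv2.resize(c['pixels'],(500,375));u,v=pix(t,H0).astype(int);b=cv2.resize(t['pixels'][v-60:v+60,u-48:u+48],(300,375),interpolation=cv2.INTER_CUBIC)
cv2.imwrite('pics/p8.png',np.hstack([a,b]))
# handle top in head frame (expected 0,0,52)
W=(cloud(c)-H0)@RH*1e3
m=(abs(W[...,2]-52)<6)&(np.hypot(W[...,0],W[...,1])<30);Q=W[m];print(len(Q),np.median(Q,0),cv2.minAreaRect(Q[:,:2].astype(np.float32)))
E
```

```text
pin mm [-18.8  -0.2 128.7] tilt deg 0.11 F [-0.9  0.9 -1. ] w 85.5 t 16.9 j [-0.26 -0.03  0.35  2.2  -0.41  0.53 -1.26]
2040 [ 0.62258368 -1.29812064 51.57805109] ((0.1281423568725586, 1.231903076171875), (33.91585159301758, 34.357086181640625), 66.51264190673828)
```

View pics/p8.png

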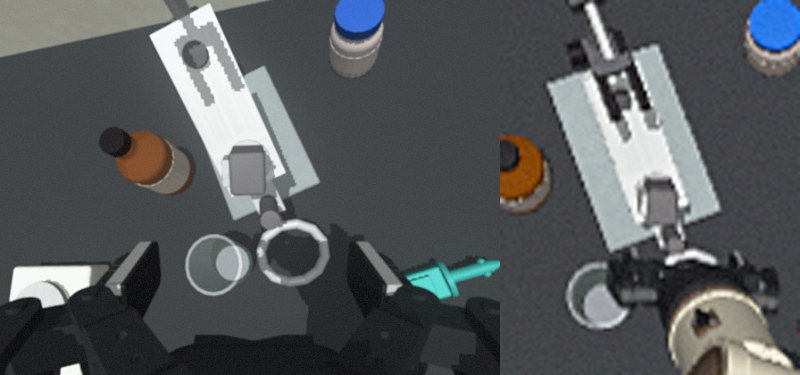

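The pin is seated, with its handle at (248,168) in the left half, its collar flat on the fork and the swing arm in line. The handle top is at head z = 51.6 mm (52 expected), and its 34 mm width means the button is out. Everything else stands where it was and the gripper is clear, so I hand in.

```bash
python3 -c "
from h import *
pnow();print(robot.close_job())"
```

```text
pin mm [-19.7   0.3 127.4] tilt deg 0.06 F [-1.   0.2 -0.2] w 85.1 t 17.0 j [-0.26 -0.03  0.35  2.2  -0.41  0.53 -1.26]
the job is handed in; nothing more can be done
None
```

The job is handed in at 17.0 s of the 54 s allowed; no verdict was reported. I pushed the swing arm against its stop by its post, up to about 17 N. I then took the ball-lock pin from the rack with its button squeezed in, slid it down through fork and arm until contact (27 N along the hole), let go and backed off.

**Last checks:**
- **Pin seated:** the handle top is 51.6 mm above the fork face (52 expected). Its centre is within about 1.5 mm of the hole axis.
- **Button:** the handle measures 34 mm across with the button, which matches fully out. The balls under the fork were not seen directly.
- **Arm:** it looks in line with the fork in the pictures. When it reached the stop, the gripper was about 2 mm short of the position I expected, roughly 0.013 rad and inside the 0.03 limit.
- **Surroundings:** the bottle, jar and beaker stand upright in the last picture with no shift to be seen. I did not measure their positions. The plain pin was still in the rack when I last saw it, after lifting the ball-lock pin. The gripper is clear and the wrist force is near zero.

**Disagreements:** the wrist camera put the hole about 1 mm apart between its two orientations. I took a value between them and the pin went in without side force.

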